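Put the washed nest plates back in the storage rack and close up the end stop

ROBOT

A 6-joint arm with a two-finger parallel gripper is mounted at the origin on a cart in front of the work surface, level with it; the furniture and walls round the work are solid. World frame = base frame: x ahead of the robot, y to its left, z up, the work surface at z = 0. Lengths are in m, angles in degrees, forces in N, time in s.
With the tool pointing down it reaches from about 0.375 to 0.9 m from the base axis. Payload 3.1 kg.
Tool frame: the origin (TCP) lies midway between the tips of the shut fingers; the grasp point (between the pads) lies 19 mm behind it; z points along the fingers, y is the line along which they close (so a half turn about z gives the same grasp; the last joint's range is limited). The gripper opens to 87 mm and grips with 3 to 60 N. Pads are 19 mm wide; open, the fingers measure 117 mm over their backs; the gripper's body (75 mm by 190 mm) begins 51 mm behind the grasp point.
Start: joints at [64.257, 30.224, 82.088, -0, 67.689, -10.227], TCP at [0.167, 0.602, 0.223] pointing down, gripper open.
Joint ranges: [-176.69, 176.69], [-43.24, 126.21], [12.49, 139.97], [-82, 262], [0, 151.66], [-163.58, 163.58]. Speed limits (degrees/s): [159.86, 159.86, 180, 180, 180, 180].

INTERFACE

Orientations are given as a 3x3 rotation matrix whose columns are the frame's x, y, z axes.
In Python, from rig import bot gives the robot as it stands.
- The arm moves only by the shell command python3 steer.py 'ROWS'. ROWS is rows parted by semicolons, their numbers by spaces, 1 to 20 of them, each of 7 numbers: dx, dy, dz in m, then a rotation vector rx, ry, rz in degrees, then the opening from 0.0 (shut) to 1.0 (fully open); each row is the pose to reach, as a shift and turn from the pose commanded when the command began, along the tool's axes at that moment; what a row does not reach only later rows make up. A row lasts 1/10 s, in which the tool goes at most 0.05 m and 8.59 degrees, less where a joint would pass 70% of its speed; a pose out of reach is approached as far as the arm can. The fingers move at their own pace and stop on an object; the grip force is fixed at half the most. Time passes only in rows, so rows that do not move let the fingers close. It prints the time, the measured TCP pose, the force, the opening and the grip force at its end.
- bot.read_state(): the state, without advancing time (a new reading comes with each control period).
- bot.capture(name): name is "side" or "top" or "wrist"; returns a dict with "color" (384x512x3 uint8, red, green, blue), "K" (3x3 intrinsics, pixels), "view" (4x4, takes a point from world to camera coordinates); the wrist camera has in their place "mount" (4x4, takes a point from camera to tool coordinates, whose origin is the TCP and whose axes are the flange's). Camera axes: x right, y up, looking along -z (the intrinsics and any distortion apply to the point x, -y, -z); pixel columns grow to the right and rows downward; lengths in m; the calibration is good to about 2 mm. A picture is of the moment at which its call begins: read the wrist's pose just before it. There is no depth.
- bot.hand_in(): hands the job in; it is judged then, once.
The state is a dict: "time_s": time; "joint_positions": joint angles; "qvel": joint speeds; "tau": joint torques, N m; "position": TCP position; "tcp_rot": TCP orientation; "force": force on the tool from outside, world axes, zero at the start; "moment": the same for the moment, N m; "opening": opening from 0.0 (shut) to 1.0 (fully open); "grasp_force": force on a finger pad.
Only numpy, scipy, OpenCV 4.12 (cv2) and the standard library are available. Lean on these libraries where they do the work, as an engineer would, in place of code of your own. Each camera call takes 0.05 s, during which the arm holds its last target. There are 200 camera calls.

TASK

The storage rack for the press fixture's nest plates holds only its tallest plate; the two other plates stand on the sloping drain rack after washing. Put both back, set down on edge on the trough floor between the side rails, bores facing along the rack, so that the row falls in height from the tallest plate at the fixed end wall to the shortest at the sliding end stop; then push the end stop towards the wall until the whole row stands upright and snug with no play. Set the plates down rather than dropping them, and leave the other things on the bench where they are.

Things in the scene. Friction and masses are not known exactly. Their poses are not given: they have to be found in the camera images.
- storage_rack: Low plywood rack fixed to the bench, board 236 (its x, from -106 to +130 mm) x 124 x 12 mm. Origin on its underside; x runs along the row from the open end near the robot to the fixed end wall. Trough floor 12 mm above the bench, between aluminium side rails: inner faces at y = -48 and +48 mm, tops 10 mm above the floor. Plates stand across it, their 16 mm thickness along the rack's x.
- wall_face (a point): Point on the inner face of the rack's fixed end wall, at trough floor height on the rack's middle line (118 mm ahead of the rack's origin). The wall is an aluminium plate, 116 mm wide, 12 mm thick, top 100 mm above the bench.
- end_stop (a joint): Slide of the end stop along the rack's x, in m: 0 = fully open, growing towards the wall; the clear length between wall and stop is 0.180 m minus this value. Starts between 0 and 0.02. It needs about 4 N to slide alone and up to about 12 N with the plates sliding before it; it is not sprung and stays where it is left.
- stop_face (a point): Point on the end stop's face that meets the plates, at trough floor height on the middle line. The stop is an upright steel plate 12 mm thick, 92 mm wide, top 67 mm above the trough floor, on a sled 8 mm high (screw heads 11 mm) reaching 42 mm behind the face towards the open end; gussets on the sled 40 mm left and right of the middle.
- push_pad (a point): Centre of the rear face of the black rubber push pad on the back of the end stop (44 mm wide, 38 mm high, centre 44 mm above the trough floor, rear face 16 mm behind stop_face). Push it here along the rack's +x with closed fingers.
- tall_plate: Aluminium nest plate, 16 mm thick (its x), 90 mm long (its y), 90 mm high (its z), two 28 mm bores through the thickness; about 0.34 kg, loose. Origin: centre of its underside. Already stands in the rack, up to 12 mm from the end wall.
- middle_plate: Aluminium nest plate, 16 mm thick (its x), 90 mm long (its y), 80 mm high (its z), two 24 mm bores side by side; about 0.30 kg, loose. Origin: centre of its underside, z towards its upper edge: on the drain rack z is 30 degrees off vertical. Between the bores it is solid over 28 mm: pinch it there by the upper edge, across the thickness.
- short_plate: Aluminium nest plate, 16 mm thick (its x), 90 mm long (its y), 70 mm high (its z), two 20 mm bores side by side; about 0.26 kg, loose; otherwise as middle_plate. The two plates may stand in either slot of the drain rack.
- drain_rack: Folded steel drain rack in a grey drip tray (124 x 118 mm), fixed. Origin: centre of its underside. Its 104 mm square bed rises at 30 degrees in +x (away from the robot), middle 50 mm above the bench. Slots up the slope at y = -33 and +33 mm, between ribs 14 mm high, 20 mm apart; a 12 mm lip below. Plates stand in them square to the bed, leaning to the robot; lift along their own z.
- core: Black winding core standing behind the racks, 62 mm across the flanges, 122 mm tall; loose bystander, origin at the centre of its underside.
- v_block: Small ground steel V-block, 50 x 40 x 36 mm, on the bench front to the left; loose bystander, origin at the centre of its underside.
- bolt: Hexagon bolt standing on its head, 62 mm tall, near the bench's front edge between the racks; loose bystander, origin at the centre of its underside.

How it is judged (in metres and radians):
At the end, for the whole second after the job is handed in: All three plates stand upright (4 degrees) and square (4.5 degrees) on the trough floor between the rails, at rest: tall at the end wall, then middle, then short; the end stop is closed on them with under 3 mm of play in all (end_stop above 0.129) (value of joint end_stop above 0.129 m and angle between each of tall_plate, middle_plate, short_plate's own z axis and vertical below 0.07 rad and angle between the x axis of each of tall_plate, middle_plate, short_plate and the x axis of storage_rack, either way round below 0.08 rad and z of tall_plate in the frame of storage_rack between 0.01 and 0.015 m and y of tall_plate in the frame of storage_rack between -0.006 and 0.006 m and linear speed of each of tall_plate, middle_plate, short_plate below 0.01 m/s and z of middle_plate in the frame of storage_rack between 0.01 and 0.015 m and y of middle_plate in the frame of storage_rack between -0.006 and 0.006 m and z of short_plate in the frame of storage_rack between 0.01 and 0.015 m and y of short_plate in the frame of storage_rack between -0.006 and 0.006 m and x of tall_plate in the frame of storage_rack between 0.105 and 0.112 m and x of middle_plate in the frame of storage_rack between 0.089 and 0.098 m and x of short_plate in the frame of storage_rack between 0.072 and 0.082 m and velocity of joint end_stop below 0.005 m/s); the robot touches nothing.
It fails at once if a plate falls into the rack instead of being set down (faster than 0.5 m/s with its underside within 25 mm of the trough floor) ((z of tall_plate in the frame of storage_rack below 0.037 m and x of tall_plate in the frame of storage_rack between -0.11 and 0.13 m and y of tall_plate in the frame of storage_rack between -0.06 and 0.06 m and linear speed of tall_plate above 0.5 m/s) or (z of middle_plate in the frame of storage_rack below 0.037 m and x of middle_plate in the frame of storage_rack between -0.11 and 0.13 m and y of middle_plate in the frame of storage_rack between -0.06 and 0.06 m and linear speed of middle_plate above 0.5 m/s) or (z of short_plate in the frame of storage_rack below 0.037 m and x of short_plate in the frame of storage_rack between -0.11 and 0.13 m and y of short_plate in the frame of storage_rack between -0.06 and 0.06 m and linear speed of short_plate above 0.5 m/s)).
It fails at once if the core is knocked away or over (moved more than 25 mm) (distance of core from where it was at the start of the episode above 0.025 m).
It fails at once if the v block is knocked away or over (moved more than 25 mm) (distance of v_block from where it was at the start of the episode above 0.025 m).
It fails at once if the bolt is knocked away or over (moved more than 25 mm) (distance of bolt from where it was at the start of the episode above 0.025 m).
It also fails if it takes over 70 s, if anything falls off the work surface, if the arm or the gripper's body presses on something with over 40 N, if the wrist force passes 120 N, or if a joint passes its speed limit or range.

## Working session

There is one attempt and no reset: what is moved stays moved. The work goes in short steps, Python scripts to look and compute and a shell command to move; the robot and the scene stay as the last step left them, time stands still between calls to the robot, and variables do not carry over. Pictures are saved under pics/ and viewed, at most 10 in all, crops included, and the job is handed in when it is done.

```bash
ls; mkdir -p pics; python3 - <<'E'
from rig import bot
import cv2, numpy as np, pickle
s=bot.read_state(); print(s)
for n in("side","top","wrist"):
    s=bot.read_state();c=bot.capture(n); c['state']=s; pickle.dump(c,open(f'pics/{n}0.pkl','wb')); cv2.imwrite(f'pics/{n}0.png',c['color'][:,:,::-1]); print(n,c['K'],c.get('view',c.get('mount')),[k for k in c])
E
```

```text
pics
rig.py
steer.py
{'time_s': 0.0, 'joint_positions': array([ 6.42569536e+01,  3.02796771e+01,  8.21576274e+01,  1.12758049e-03,
        6.76866500e+01, -1.02261876e+01]), 'qvel': array([-0.02551129, -0.06919441,  0.11022093,  0.05397657,  0.00622132,
       -0.01021614]), 'tau': array([-4.35072971e-04, -4.40044677e+01, -1.76595676e+01,  6.33560889e-02,
        5.82658290e-02, -1.31522334e-04]), 'position': array([0.16683286, 0.60156297, 0.2215571 ]), 'tcp_rot': array([[-9.63549582e-01,  2.67528108e-01, -9.56047264e-04],
       [ 2.67529514e-01,  9.63547712e-01, -1.94078828e-03],
       [ 4.01981736e-04, -2.12581660e-03, -9.99997660e-01]]), 'force': array([-0.11687507, -0.50757124, -0.25595764]), 'moment': array([ 0.00192594, -0.00038061,  0.00071438]), 'grasp_force': 0.0, 'opening': 1.0001997872604507}
side [[495.35258309   0.         256.46129731]
 [  0.         495.35258309 185.30116558]
 [  0.           0.           1.        ]] [[-0.97917941 -0.20298615  0.00207281  0.52896895]
 [ 0.1391781  -0.66387422  0.7347792  -0.23011476]
 [-0.14777392  0.71976916  0.6783032  -0.94508858
[... 252 characters left out ...]
9.92810036e-03 -1.70436304e-01]
 [ 9.91739200e-01  9.19155142e-04  1.28267356e-01 -5.81148394e-01]
 [-1.28270151e-01  9.89191532e-03  9.91689931e-01 -1.05061801e+00]
 [ 0.00000000e+00  0.00000000e+00  0.00000000e+00  1.00000000e+00]] ['color', 'K', 'view', 'state']
wrist [[338.85021874   0.         254.31806727]
 [  0.         338.85021874 196.58980812]
 [  0.           0.           1.        ]] [[ 7.23176327e-04  9.60111268e-01  2.79617293e-01  7.71335785e-02]
 [ 9.99999405e-01 -4.66115214e-04 -9.85823964e-04 -1.15016592e-03]
 [-8.16166822e-04  2.79617840e-01 -9.60111034e-01 -1.63039809e-01]
 [ 0.00000000e+00  0.00000000e+00  0.00000000e+00  1.00000000e+00]] ['color', 'K', 'mount', 'state']
```

View pics/top0.png

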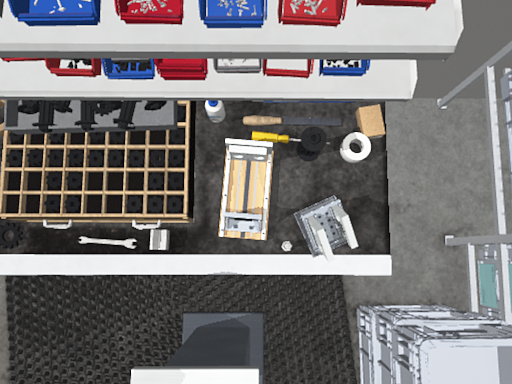

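View pics/side0.png

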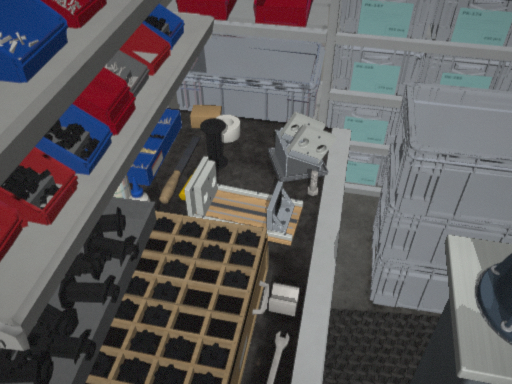

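```bash
python3 - <<'E'
import cv2
a=cv2.imread('pics/top0.png')[125:265,210:370]; cv2.imwrite('pics/t0c.png',cv2.resize(a,None,fx=4.2,fy=4.2,interpolation=cv2.INTER_CUBIC))
a=cv2.imread('pics/side0.png')[105:255,175:350]; cv2.imwrite('pics/s0c.png',cv2.resize(a,None,fx=4,fy=4,interpolation=cv2.INTER_CUBIC))
E
```

```text
(no output)
```

View pics/t0c.png

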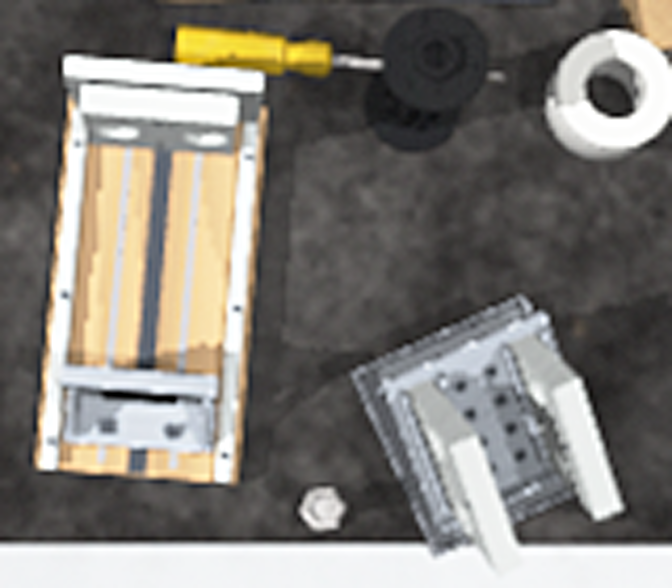

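View pics/s0c.png

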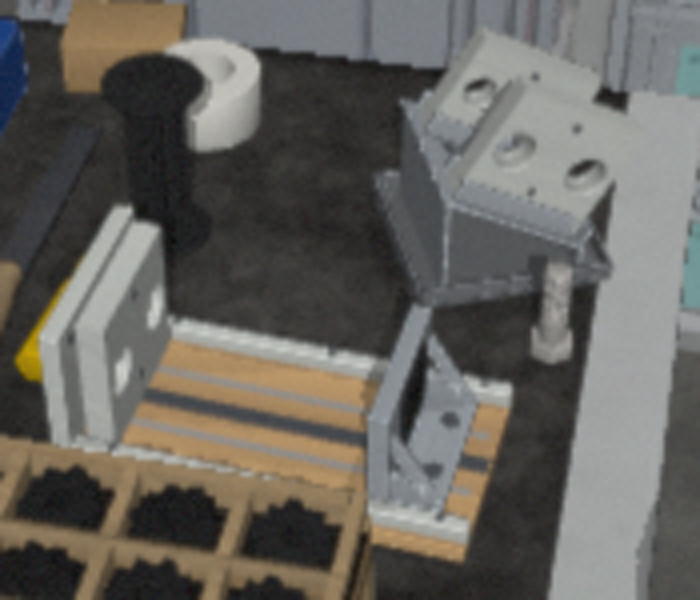

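```bash
cat > h.py <<'E'
import numpy as np, cv2, pickle
from rig import bot
def cam(c):
    if 'view' in c: V=np.linalg.inv(c['view'])
    else:
        T=np.eye(4);T[:3,:3]=c['state']['tcp_rot'];T[:3,3]=c['state']['position'];V=T@c['mount']
    return V
def ray(c,uv):
    V=cam(c);K=c['K'];d=np.array([(uv[0]-K[0,2])/K[0,0],-(uv[1]-K[1,2])/K[1,1],-1.])
    return V[:3,3],V[:3,:3]@d
def onz(c,uv,z):
    o,d=ray(c,uv);return o+d*(z-o[2])/d[2]
def proj(c,P):
    p=np.linalg.inv(cam(c))@np.append(P,1);p=c['K']@np.array([p[0],-p[1],-p[2]]);return p[:2]/p[2]
def tri(*cu):
    A=np.zeros((3,3));b=np.zeros(3)
    for c,uv in cu:
        o,d=ray(c,uv);d=d/np.linalg.norm(d);M=np.eye(3)-np.outer(d,d);A+=M;b+=M@o
    return np.linalg.solve(A,b)
def shot(n,name):
    s=bot.read_state();c=bot.capture(n);c['state']=s
    pickle.dump(c,open(f'pics/{name}.pkl','wb'));cv2.imwrite(f'pics/{name}.png',c['color'][:,:,::-1]);return c
def load(n): return pickle.load(open(f'pics/{n}.pkl','rb'))
E
python3 - <<'E'
from h import *
np.set_printoptions(precision=4,suppress=True)
t=load('top0');s=load('side0')
T=lambda u,v:(210+(u+.5)/4.2-.5,125+(v+.5)/4.2-.5); S=lambda u,v:(175+(u+.5)/4-.5,105+(v+.5)/4-.5)
print('board near', onz(t,T(38,468),.012),onz(t,T(236,484),.012))
print('wall top outer', onz(t,T(62,60),.1),onz(t,T(265,75),.1))
print('stop top', onz(t,T(60,372),.079),onz(t,T(217,380),.079))
# plate top corners stereo
print('L upper',tri((t,T(448,430)),(s,S(517,82))),'L', onz(t,T(465,430),.15))
for z in (.1,.11,.12): print(z,[onz(t,T(*p),z) for p in((462,438),(505,565),(562,382),(608,517))])
print('tray', [onz(t,T(*p),.0) for p in((352,372),(440,555),(522,297))])
print('bolt',onz(t,T(322,508),.06),'sill',tri((t,(200,264)),(t,(200,255))), [onz(t,(300,v),z) for v,z in((256,0.),(256,.05),(274,.05))])
print('core top',onz(t,T(437,50),.122),'shelf edge',[onz(t,(250,98),z) for z in(.3,.4,.5)])
E
```

```text
board near [ 0.4783 -0.057   0.012 ] [ 0.4685 -0.178   0.012 ]
wall top outer [ 0.7107 -0.076   0.1   ] [ 0.7021 -0.1936  0.1   ]
stop top [ 0.5313 -0.0752  0.079 ] [ 0.5267 -0.1659  0.079 ]
L upper [ 0.4924 -0.2905  0.1445] L [ 0.494  -0.2988  0.15  ]
0.1 [array([ 0.4922, -0.3042,  0.1   ]), array([ 0.4213, -0.3271,  0.1   ]), array([ 0.524 , -0.3616,  0.1   ]), array([ 0.4479, -0.3856,  0.1   ])]
0.11 [array([ 0.4917, -0.3028,  0.11  ]), array([ 0.4215, -0.3254,  0.11  ]), array([ 0.5231, -0.3596,  0.11  ]), array([ 0.4479, -0.3834,  0.11  ])]
0.12 [array([ 0.4912, -0.3013,  0.12  ]), array([ 0.4217, -0.3238,  0.12  ]), array([ 0.5223, -0.3576,  0.12  ]), array([ 0.4478, -0.3812,  0.12  ])]
tray [array([ 0.5382, -0.2505,  0.    ]), array([ 0.4254, -0.3036,  0.    ]), array([ 0.5854, -0.3576,  0.    ])]
bolt [ 0.4534 -0.2273  0.06  ] sill [ 0.4415 -0.1595  1.1181] [array([ 0.4273, -0.2664,  0.    ]), array([ 0.428 , -0.2617,  0.05  ]), array([ 0.3842, -0.2612,  0.05  ])]
core top [ 0.7112 -0.2907  0.122 ] shelf edge [array([ 0.741 , -0.1422,  0.3   ]), array([ 0.7044, -0.1443,  0.4   ]), array([ 0.6678, -0.1464,  0.5   ])]
```

```bash
cat >> h.py <<'E'
from scipy.spatial.transform import Rotation as Ro
np.set_printoptions(precision=4,suppress=True)
def to(p,R=None,s=None):
    s=s or bot.read_state();M=s['tcp_rot'];R=M if R is None else R
    v=M.T@(np.array(p)-s['position']);r=Ro.from_matrix(M.T@R).as_rotvec(degrees=True)
    print('move',np.round(v,4),np.round(r,2),'|rows>=',max(np.linalg.norm(v)/.05,np.linalg.norm(r)/8.59));return v,r
def down(yang,tilt=0):
    "tool y at yang deg, z down; tilt: tool z leaning towards +x tool by tilt"
    y=np.radians(yang);Y=np.array([np.cos(y),np.sin(y),0]);Z=np.array([0,0,-1.]);X=np.cross(Y,Z)
    a=np.radians(tilt);Z2=np.cos(a)*Z+np.sin(a)*X;return np.stack([np.cross(Y,Z2),Y,Z2],1)
E
python3 - <<'E'
from h import *
to([.5,.1,.33],down(10)); to([.47,-.33,.30],down(-65.5))
t=load('top0');s=load('side0')
print('shelf',tri((t,(416,97)),(s,(165,95))),tri((t,(416,97)),(s,(213,17))))
E
```

```text
move [-0.4551 -0.3945 -0.1077] [-0.1   0.04 64.48] |rows>= 12.237026705776831
move [-0.5412 -0.8168 -0.077 ] [ -0.06   0.11 139.98] |rows>= 19.657569788505974
shelf [ 0.9074 -0.5911 -0.0261] [ 0.7458 -0.4736  0.2965]
```

```bash
python3 steer.py '-.152 -.132 -.108 0 0 20 1;-.303 -.263 -.108 0 0 43 1;-.455 -.394 -.108 0 0 64.5 1;-.455 -.394 -.108 0 0 64.5 1;-.455 -.394 -.108 0 0 64.5 1;-.455 -.394 -.108 0 0 64.5 1;-.455 -.394 -.108 0 0 64.5 1;-.455 -.394 -.108 0 0 64.5 1;-.455 -.394 -.108 0 0 64.5 1;-.455 -.394 -.108 0 0 64.5 1;-.455 -.394 -.108 0 0 64.5 1;-.455 -.394 -.108 0 0 64.5 1;-.455 -.394 -.108 0 0 64.5 1;-.455 -.394 -.108 0 0 64.5 1;-.455 -.394 -.108 0 0 64.5 1'
python3 - <<'E'
from h import *
to([.47,-.33,.30],down(-65.5))
E
```

```text
time_s: 1.65
position: [0.499, 0.1016, 0.3299]
tcp_rot: [[-0.173, 0.985, -0.002], [0.985, 0.173, 0.001], [0.001, -0.002, -1.0]]
force: [-0.4, 0.2, -0.2]
opening: 0.996
grasp_force: 0.0
move [-0.4201 -0.1032  0.0296] [-0.16  0.02 75.47] |rows>= 8.786314907252152
```

```bash
python3 - <<'E'
from h import *
to([.585,-.12,.33],down(-4.2))
E
```

```text
move [-0.2331  0.0464 -0.0005] [-0.13 -0.06 14.17] |rows>= 4.753939009831363
```

```bash
python3 steer.py '-.233 .046 0 0 0 14.2 1;-.233 .046 0 0 0 14.2 1;-.233 .046 0 0 0 14.2 1;-.233 .046 0 0 0 14.2 1;-.233 .046 0 0 0 14.2 1;-.233 .046 0 0 0 14.2 1;-.233 .046 0 0 0 14.2 1;-.233 .046 0 0 0 14.2 1'
python3 - <<'E'
from h import *
shot('wrist','w1');to([.47,-.33,.30],down(-65.5))
E
```

```text
time_s: 2.45
position: [0.585, -0.1179, 0.3303]
tcp_rot: [[0.071, 0.997, -0.002], [0.997, -0.071, 0.001], [0.001, -0.002, -1.0]]
force: [-0.3, -0.3, -0.5]
opening: 0.998
grasp_force: 0.0
move [-0.2197 -0.0998  0.0304] [-0.09 -0.02 61.45] |rows>= 7.153684666889786
```

View pics/w1.png

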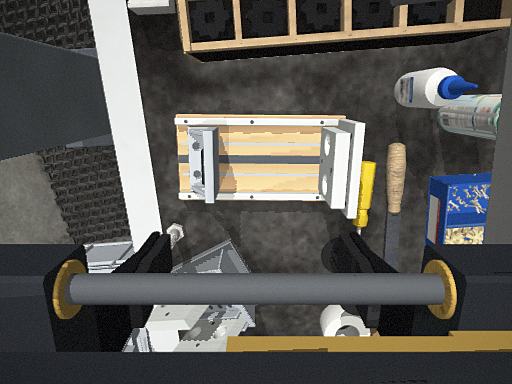

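```bash
python3 - <<'E'
from h import *
c=load('w1');im=c['color'].astype(int)
for u in (240,300): print(u,[(v,*im[v,u]) for v in list(range(112,130))+list(range(190,206))])
for v in (122,197,140,145,175): print(v,'near',[(u,*im[v,u]) for u in range(174,184)])
for v in (140,170): print(v,'stop',[(u,im[v,u].sum()//3) for u in range(184,224)])
print('wall',[(v,[(u,im[v,u].sum()//3) for u in range(314,370)]) for v in(150,)])
E
python3 steer.py '-.22 -.1 .03 0 0 61.5 1;-.22 -.1 .03 0 0 61.5 1;-.22 -.1 .03 0 0 61.5 1;-.22 -.1 .03 0 0 61.5 1;-.22 -.1 .03 0 0 61.5 1;-.22 -.1 .03 0 0 61.5 1;-.22 -.1 .03 0 0 61.5 1;-.22 -.1 .03 0 0 61.5 1;-.22 -.1 .03 0 0 61.5 1;-.22 -.1 .03 0 0 61.5 1;-.22 -.1 .03 0 0 61.5 1'
python3 - <<'E'
from h import *
shot('wrist','w2')
E
```

```text
240 [(112, np.int64(73), np.int64(71), np.int64(67)), (113, np.int64(55), np.int64(57), np.int64(60)), (114, np.int64(120), np.int64(104), np.int64(83)), (115, np.int64(255), np.int64(248), np.int64(185)), (116, np.int64(241), np.int64(206), np.int64(148)), (117, np.int64(206), np.int64(164), np.int64(117)), (118, np.int64(252), np.int64(255), np.int64(255)), (119, np.int64(253), np.int64(255), np.int64(255)), (120, np.int64(250), np.int64(251), np.int64(248)), (121, np.int64(247), np.int64(248), np.int64(246)), (122, np.int64(249), np.int64(250), np.int64(248)), (123, np.int64(251), np.int64(253), np.int64(251)), (124, np.int64(247), np.int64(253), np.int64(252)), (125, np.int64(158), np.int64(149), np.int64(129)), (126, np.int64(188), np.int64(150), np.int64(108)), (127, np.int64(197), np.int64(162), np.int64(116)), (128, np.int64(198), np.int64(160), np.int64(123)), (129, np.int64(202), np.int64(166), np.int64(123)), (190, np.int64(240), np.int64(209), np.int64(148)), (191, np.int64(234), np.int64(207), np.int64(159)), (192, np.int64(205), np.int64(207), np.int64(204)), (193, np.i
[... 7481 characters left out ...]
)), (346, np.int64(249)), (347, np.int64(252)), (348, np.int64(255)), (349, np.int64(130)), (350, np.int64(127)), (351, np.int64(120)), (352, np.int64(137)), (353, np.int64(240)), (354, np.int64(253)), (355, np.int64(251)), (356, np.int64(249)), (357, np.int64(249)), (358, np.int64(249)), (359, np.int64(247)), (360, np.int64(247)), (361, np.int64(253)), (362, np.int64(237)), (363, np.int64(16)), (364, np.int64(59)), (365, np.int64(66)), (366, np.int64(63)), (367, np.int64(61)), (368, np.int64(56)), (369, np.int64(55))])]
time_s: 3.6
position: [0.4703, -0.3319, 0.3007]
tcp_rot: [[0.91, 0.414, 0.0], [0.414, -0.91, -0.0], [0.0, 0.0, -1.0]]
force: [0.2, 0.7, -0.9]
opening: 0.997
grasp_force: 0.0
```

View pics/w2.png

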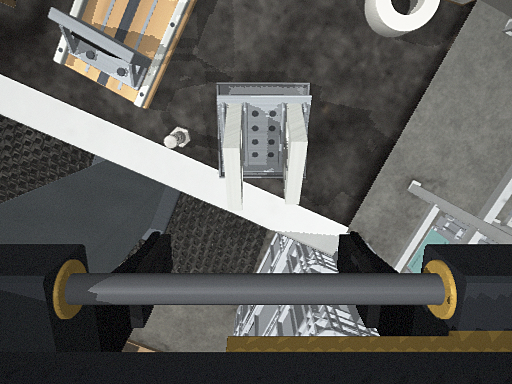

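```bash
python3 - <<'E'
from h import *
c=load('w1')
n=[onz(c,p,.012) for p in((176.6,140),(178.5,175))]
r1=[onz(c,p,.022) for p in((240,124.5),(300,125.2))]; r2=[onz(c,p,.022) for p in((240,193.4),(300,193.6))]
w=onz(c,(362.4,150),.1); wi=onz(c,(352.4,150),.1); print(n,r1,r2,'wall',w,wi)
print('stop top front',onz(c,(212.1,140),.079),onz(c,(213,170),.079),'tall top',onz(c,(334.3,150),.102),onz(c,(348.6,150),.102))
for r in(r1,r2): print(np.degrees(np.arctan2(*(r[1]-r[0])[1::-1])))
im=cv2.imread('pics/w2.png')[75:215,200:330]; cv2.imwrite('pics/w2c.png',cv2.resize(im,None,fx=4,fy=4,interpolation=cv2.INTER_CUBIC))
E
```

```text
[array([ 0.4757, -0.0908,  0.012 ]), array([ 0.4717, -0.1412,  0.012 ])] [array([ 0.5672, -0.075 ,  0.022 ]), array([ 0.6488, -0.0816,  0.022 ])] [array([ 0.5592, -0.1723,  0.022 ]), array([ 0.6457, -0.1786,  0.022 ])] wall [ 0.7105 -0.1085  0.1   ] [ 0.6989 -0.1077  0.1   ]
stop top front [ 0.5347 -0.0871  0.079 ] [ 0.5319 -0.1241  0.079 ] tall top [ 0.6775 -0.1059  0.102 ] [ 0.694 -0.107  0.102]
-4.665146749309781
-4.1806144323610805
```

View pics/w2c.png

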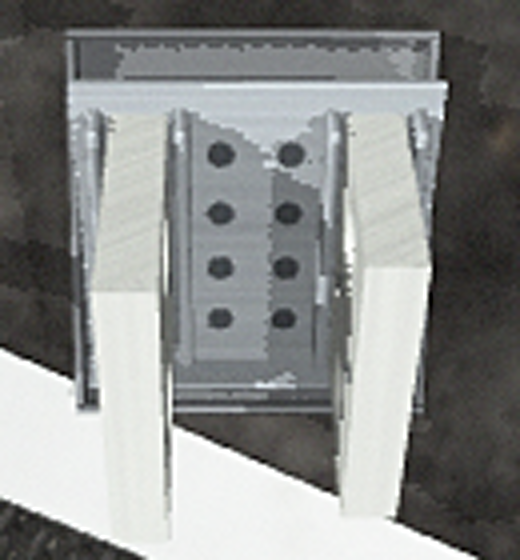

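```bash
cat > fit.py <<'E'
from h import *
from scipy.optimize import least_squares
def pl(p,a,b): # a along length (+ upslope), b along thickness(+y drain)
    y=np.radians(p[3]);e=np.array([np.cos(y)*np.cos(np.pi/6),np.sin(y)*np.cos(np.pi/6),.5]);t=np.array([-np.sin(y),np.cos(y),0]);return p[:3]+a*e+b*t
c=load('w2');F=lambda u,v:np.array([200+(u+.5)/4-.5,75+(v+.5)/4-.5])
for nm,px in(('mid',[(92,291),(166,291),(108,541),(171,541)]),('short',[(357,267),(430,265),(340,515),(397,518)])):
    ab=[(.045,.008),(.045,-.008),(-.045,.008),(-.045,-.008)]
    f=lambda p:np.concatenate([proj(c,pl(p,*k))-F(*q) for k,q in zip(ab,px)])
    r=least_squares(f,[.47,-.33,.115,24],x_scale=[.01,.01,.01,1]);print(nm,r.x,np.round(r.fun,1))
for z in(.05,.0): print('tray/bed',[onz(c,F(*q),z) for q in((68,32),(440,32),(78,410),(424,410))])
E
python3 fit.py
```

```text
mid [ 0.4542 -0.3157  0.1201 23.5086] [ 0.8 -0.3 -0.8 -0.   0.9  0.1 -0.8  0.3]
short [ 0.4854 -0.3726  0.1119 25.2506] [ 0.9 -0.3 -0.8  0.   0.2  0.6 -0.2 -0.3]
tray/bed [array([ 0.5368, -0.2541,  0.05  ]), array([ 0.5814, -0.3522,  0.05  ]), array([ 0.4345, -0.3003,  0.05  ]), array([ 0.4794, -0.3988,  0.05  ])]
tray/bed [array([ 0.5364, -0.2485,  0.    ]), array([ 0.5864, -0.3583,  0.    ]), array([ 0.4218, -0.3002,  0.    ]), array([ 0.4721, -0.4105,  0.    ])]
```

```bash
python3 - <<'E'
from h import *
R=down(-65.6,30);Z=R[:,2];top=np.array([.4537,-.3160,.119]);to(top-.06*Z,R);to(top+.034*Z,R)
E
```

```text
move [-0.0384 -0.0215  0.1297] [ 0.01 30.    0.  ] |rows>= 3.492182375440463
move [ 0.0086 -0.0216  0.2111] [ 0.01 30.    0.  ] |rows>= 4.247927568470183
```

```bash
python3 steer.py '-.02 -.01 .02 0 8 0 .6;-.03 -.02 .04 0 16 0 .6;-.0384 -.0215 .06 0 24 0 .6;-.0384 -.0215 .09 0 30 0 .6;-.0384 -.0215 .12 0 30 0 .6;-.0384 -.0215 .13 0 30 0 .6;-.0384 -.0215 .13 0 30 0 .6;-.0384 -.0215 .13 0 30 0 .6;-.0384 -.0215 .13 0 30 0 .6'
python3 - <<'E'
from h import *
c=shot('wrist','w3')
R=down(-65.6,30);Z=R[:,2];top=np.array([.4537,-.3160,.119]);to(top-.06*Z,R);to(top+.034*Z,R)
im=cv2.imread('pics/w3.png');cv2.imwrite('pics/w3c.png',im[100:384,100:420])
E
```

```text
time_s: 4.55
position: [0.4272, -0.3294, 0.172]
tcp_rot: [[0.788, 0.413, 0.457], [0.359, -0.911, 0.204], [0.5, 0.004, -0.866]]
force: [0.8, 0.2, 0.6]
opening: 0.599
grasp_force: 0.0
move [-0.0007 -0.0012  0.0008] [ 0.19 -0.    0.08] |rows>= 0.03214102350620168
move [-0.0007 -0.0015  0.0948] [ 0.19 -0.    0.08] |rows>= 1.8966862810230967
```

View pics/w3.png

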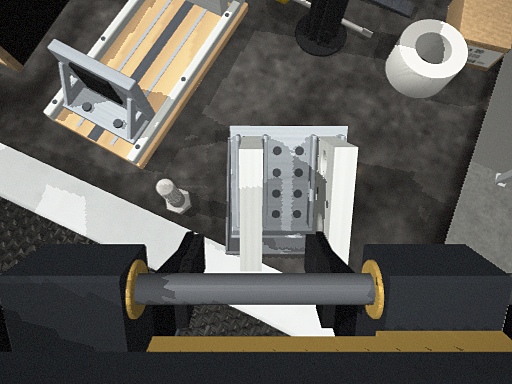

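```bash
python3 - <<'E'
from h import *
c=load('w3');im=c['color'].astype(int).sum(2)//3
for v in (170,200,225): print(v,[(u,int(im[v,u])) for u in range(233,270)])
print([(v,int(im[v,250])) for v in range(124,150)])
M=c['mount'];K=c['K']
def tl(u,v,z):
    d=M[:3,:3]@np.array([(u-K[0,2])/K[0,0],-(v-K[1,2])/K[1,1],-1]);o=M[:3,3];return o+d*(z-o[2])/d[2]
for z in(.057,.06,.063): print(z,tl(239,200,z),tl(263,200,z),tl(250,137,z))
E
```

```text
170 [(233, 181), (234, 175), (235, 171), (236, 208), (237, 179), (238, 161), (239, 235), (240, 247), (241, 242), (242, 240), (243, 241), (244, 239), (245, 241), (246, 242), (247, 243), (248, 242), (249, 244), (250, 241), (251, 242), (252, 239), (253, 239), (254, 242), (255, 245), (256, 245), (257, 246), (258, 244), (259, 242), (260, 242), (261, 245), (262, 250), (263, 93), (264, 156), (265, 161), (266, 153), (267, 134), (268, 173), (269, 174)]
200 [(233, 182), (234, 177), (235, 180), (236, 194), (237, 190), (238, 164), (239, 183), (240, 227), (241, 220), (242, 217), (243, 219), (244, 208), (245, 213), (246, 215), (247, 216), (248, 220), (249, 222), (250, 220), (251, 216), (252, 216), (253, 217), (254, 218), (255, 222), (256, 220), (257, 220), (258, 216), (259, 214), (260, 216), (261, 220), (262, 166), (263, 110), (264, 130), (265, 131), (266, 115), (267, 115), (268, 141), (269, 135)]
225 [(233, 171), (234, 173), (235, 169), (236, 169), (237, 199), (238, 173), (239, 172), (240, 225), (241, 219), (242, 216), (243, 220), (244, 214), (245, 209), (246, 216), (247, 217), (248, 221), (249, 225), (250, 219), (251, 215), (252, 216), (253, 217), (254, 220), (255, 221), (256, 222), (257, 222), (258, 218), (259, 214), (260, 219), (261, 217), (262, 131), (263, 116), (264, 129), (265, 131), (266, 123), (267, 129), (268, 129), (269, 131)]
[(124, 74), (125, 66), (126, 227), (127, 221), (128, 212), (129, 215), (130, 219), (131, 219), (132, 218), (133, 212), (134, 216), (135, 226), (136, 170), (137, 166), (138, 170), (139, 171), (140, 172), (141, 167), (142, 164), (143, 170), (144, 168), (145, 169), (146, 165), (147, 166), (148, 159), (149, 235)]
0.057 [ 0.0098 -0.0099  0.057 ] [0.0098 0.0064 0.057 ] [ 0.0523 -0.0023  0.057 ]
0.06 [ 0.0089 -0.0101  0.06  ] [0.0089 0.0065 0.06  ] [ 0.0519 -0.0023  0.06  ]
0.063 [ 0.008  -0.0102  0.063 ] [0.008  0.0065 0.063 ] [ 0.0516 -0.0024  0.063 ]
```

```bash
python3 steer.py '-.0006 -.0017 .03 .2 0 0 .6;-.0006 -.0017 .06 .2 0 0 .6;-.0006 -.0017 .08 .2 0 0 .6;-.0006 -.0017 .094 .2 0 0 .6;-.0006 -.0017 .094 .2 0 0 .6;-.0006 -.0017 .094 .2 0 0 .6;-.0006 -.0017 .094 .2 0 0 0;-.0006 -.0017 .094 .2 0 0 0;-.0006 -.0017 .094 .2 0 0 0;-.0006 -.0017 .094 .2 0 0 0;-.0006 -.0017 .094 .2 0 0 0;-.0006 -.0017 .094 .2 0 0 0;-.0006 -.0017 .094 .2 0 0 0;-.0006 -.0017 .094 .2 0 0 0'; python3 steer.py '0 0 0 0 0 0 0;0 0 -.005 0 0 0 0;0 0 -.015 0 0 0 0;0 0 -.03 0 0 0 0;0 0 -.05 0 0 0 0;0 0 -.07 0 0 0 0;0 0 -.09 0 0 0 0;0 0 -.11 0 0 0 0;0 0 -.11 0 0 0 0;0 0 -.11 0 0 0 0;0 0 -.11 0 0 0 0'
```

```text
time_s: 6.0
position: [0.4678, -0.3084, 0.089]
tcp_rot: [[0.789, 0.413, 0.454], [0.356, -0.911, 0.209], [0.5, -0.003, -0.866]]
force: [-1.6, -0.3, 2.7]
opening: 0.182
grasp_force: 30.0
time_s: 7.1
position: [0.4175, -0.3305, 0.1836]
tcp_rot: [[0.79, 0.413, 0.454], [0.356, -0.911, 0.21], [0.5, -0.004, -0.866]]
force: [0.2, -0.8, -3.4]
opening: 0.18
grasp_force: 30.0
```

```bash
cat >> h.py <<'E'
def rack(x,y,z):
    a=np.radians(-4.4);return np.array([.5793+x*np.cos(a)-y*np.sin(a),-.1249+x*np.sin(a)+y*np.cos(a),z])
def tl(c,u,v,z):
    M=c['mount'];K=c['K'];d=M[:3,:3]@np.array([(u-K[0,2])/K[0,0],-(v-K[1,2])/K[1,1],-1]);o=M[:3,3];return o+d*(z-o[2])/d[2]
E
python3 - <<'E'
from h import *
to([.43,-.30,.26],down(-40,0)); to(rack(.0605,0,.20),down(-4.4))
print(rack(.0605,0,.2))
E
```

```text
move [ 0.0589 -0.023  -0.0541] [  6.45 -29.54 -25.08] |rows>= 4.57289125645022
move [ 0.2551 -0.0914  0.1287] [ 15.78 -27.19 -59.81] |rows>= 7.866147928589373
[ 0.6396 -0.1295  0.2   ]
```

```bash
python3 steer.py '.03 -.01 -.054 0 0 0 0;.059 -.023 -.054 2.5 -8 -5 0;.059 -.023 -.054 4 -16 -12 0;.059 -.023 -.054 6 -24 -19 0;.059 -.023 -.054 6.45 -29.5 -25 0;.059 -.023 -.054 6.45 -29.5 -25 0;.059 -.023 -.054 6.45 -29.5 -25 0'
python3 - <<'E'
from h import *
to(rack(.0605,0,.20),down(-4.4))
E
```

```text
time_s: 7.8
position: [0.4314, -0.2978, 0.2592]
tcp_rot: [[0.641, 0.768, -0.0], [0.768, -0.641, 0.003], [0.002, -0.002, -1.0]]
force: [0.0, 0.0, -2.9]
opening: 0.18
grasp_force: 30.0
move [0.2625 0.0521 0.0596] [ -0.08  -0.14 -35.46] |rows>= 5.4833389294420005
```

```bash
python3 steer.py '.05 .01 0 0 0 -6 0;.09 .018 0 0 0 -12 0;.14 .028 0 0 0 -18 0;.18 .036 0 0 0 -25 0;.22 .044 .02 0 0 -31 0;.2625 .052 .04 0 0 -35.5 0;.2625 .052 .06 0 0 -35.5 0;.2625 .052 .06 0 0 -35.5 0;.2625 .052 .06 0 0 -35.5 0;.2625 .052 .06 0 0 -35.5 0'
python3 - <<'E'
from h import *
c=shot('wrist','w4');to(rack(.0605,0,.20),down(-4.4))
cv2.imwrite('pics/w4c.png',cv2.resize(cv2.imread('pics/w4.png')[20:280,130:390],None,fx=2.3,fy=2.3,interpolation=cv2.INTER_CUBIC))
E
```

```text
time_s: 8.8
position: [0.6391, -0.1344, 0.2014]
tcp_rot: [[0.082, 0.997, 0.002], [0.997, -0.082, -0.0], [-0.0, 0.002, -1.0]]
force: [-0.0, -0.9, -2.8]
opening: 0.181
grasp_force: 30.0
move [ 0.0049 -0.0001  0.0019] [ 0.18  0.04 -0.31] |rows>= 0.10574332463063485
```

View pics/w4c.png

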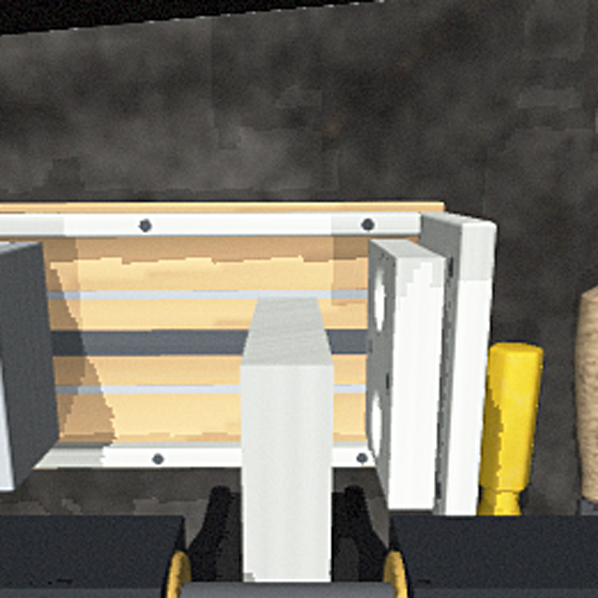

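```bash
python3 - <<'E'
from h import *
c=load('w4');Q=lambda u,v:(130+(u+.5)/2.3-.5,20+(v+.5)/2.3-.5)
for z in(-.036,-.034,-.032): print(z,tl(c,*Q(242,364),z),tl(c,*Q(331,364),z))
for z in(.044,.046,.048): print(z,tl(c,*Q(255,297),z),tl(c,*Q(322,297),z))
im=c['color'].astype(int).sum(2)//3
print([(v,int(im[v,190])) for v in range(108,130)],[(v,int(im[v,190])) for v in range(205,230)])
def inr(P):
    a=np.radians(-4.4);d=P[:2]-np.array([.5793,-.1249]);return d@[np.cos(a),np.sin(a)],d@[-np.sin(a),np.cos(a)]
for u,v,z in((190,122.5,.022),(270,122.5,.022)): print(inr(onz(c,(u,v),z)))
print('tall near top',inr(onz(c,Q(393,400),.102)),'far',inr(onz(c,Q(440,400),.102)),'wall outer',inr(onz(c,Q(490,400),.1)))
for v in range(208,218): print(v,inr(onz(c,(190,v),.022))[1],end=';')
E
```

```text
-0.036 [ 0.0463 -0.0079 -0.036 ] [ 0.0463  0.007  -0.036 ]
-0.034 [ 0.0459 -0.008  -0.034 ] [ 0.0459  0.0071 -0.034 ]
-0.032 [ 0.0454 -0.0081 -0.032 ] [ 0.0454  0.0072 -0.032 ]
0.044 [ 0.046  -0.0089  0.044 ] [0.046  0.0089 0.044 ]
0.046 [ 0.0457 -0.009   0.046 ] [0.0457 0.009  0.046 ]
0.048 [ 0.0454 -0.0091  0.048 ] [0.0454 0.0091 0.048 ]
[(108, 208), (109, 216), (110, 194), (111, 190), (112, 190), (113, 254), (114, 254), (115, 255), (116, 230), (117, 232), (118, 154), (119, 254), (120, 255), (121, 250), (122, 173), (123, 149), (124, 154), (125, 160), (126, 158), (127, 162), (128, 163), (129, 170)] [(205, 216), (206, 218), (207, 219), (208, 223), (209, 199), (210, 197), (211, 198), (212, 208), (213, 206), (214, 200), (215, 255), (216, 252), (217, 250), (218, 246), (219, 246), (220, 247), (221, 251), (222, 255), (223, 113), (224, 49), (225, 61), (226, 57), (227, 63), (228, 55), (229, 58)]
(np.float64(-0.0031452219195554276), np.float64(0.04793692370056528))
(np.float64(0.07600130278559775), np.float64(0.04755707002550004))
tall near top (np.float64(0.09735436136624964), np.float64(-0.0031336466527024515)) far (np.float64(0.11380626803848326), np.float64(-0.0032182710477743452)) wall outer (np.float64(0.13185510615715726), np.float64(-0.0038749803438823897))
208 -0.0410105283799657;209 -0.042129040981048006;210 -0.043249499052311235;211 -0.044371907673915356;212 -0.04549627194372343;213 -0.04662259697737862;214 -0.04775088790838198;215 -0.0488811498881702;216 -0.05001338808619423;217 -0.051147607689997994;
```

```bash
python3 steer.py '.0039 0 .02 .2 0 -.3 0;.0039 0 .05 .2 0 -.3 0;.0039 0 .08 .2 0 -.3 0;.0039 0 .1 .2 0 -.3 0;.0039 0 .12 .2 0 -.3 0;.0039 0 .13 .2 0 -.3 0;.0039 0 .136 .2 0 -.3 0;.0039 0 .136 .2 0 -.3 0;.0039 0 .136 .2 0 -.3 0'
python3 - <<'E'
from h import *
shot('wrist','w5');to(rack(.0605,-.001,.058),down(-4.4))
E
```

```text
time_s: 9.75
position: [0.6406, -0.1299, 0.0658]
tcp_rot: [[0.075, 0.997, -0.0], [0.997, -0.075, -0.001], [-0.001, -0.0, -1.0]]
force: [1.0, 0.1, -3.4]
opening: 0.184
grasp_force: 30.0
move [-0.0008 -0.0011  0.0079] [0.01 0.06 0.1 ] |rows>= 0.1611789099898832
```

```bash
python3 steer.py '-.0008 -.001 .003 0 0 0 0;-.0008 -.001 .004 0 0 0 0;-.0008 -.001 .005 0 0 0 0;-.0008 -.001 .006 0 0 0 0;-.0008 -.001 .006 0 0 0 0;-.0008 -.001 .006 0 0 0 0'; python3 steer.py '0 0 .001 0 0 0 0;0 0 .002 0 0 0 0;0 0 .002 0 0 0 0'
```

```text
time_s: 10.4
position: [0.6388, -0.1301, 0.0591]
tcp_rot: [[0.075, 0.997, -0.002], [0.997, -0.075, -0.0], [-0.001, -0.002, -1.0]]
force: [-1.3, -1.3, 0.9]
opening: 0.182
grasp_force: 30.0
time_s: 10.7
position: [0.6388, -0.1302, 0.059]
tcp_rot: [[0.075, 0.997, -0.002], [0.997, -0.075, -0.001], [-0.001, -0.002, -1.0]]
force: [-3.1, 1.5, 11.0]
opening: 0.18
grasp_force: 30.0
```

```bash
python3 steer.py '0 0 -.001 0 0 0 .3;0 0 -.001 0 0 0 .3;0 0 -.001 0 0 0 .3;0 0 -.001 0 0 0 .3;0 0 -.001 0 0 0 .3;0 0 -.03 0 0 0 .3;0 0 -.07 0 0 0 .3;0 0 -.12 0 0 0 .3;0 0 -.17 0 0 0 .3;0 0 -.2 0 0 0 .3;0 0 -.2 0 0 0 .3'
python3 - <<'E'
from h import *
shot('wrist','w6'); shot('top','t6');to([.45,-.33,.30],down(-65.5))
E
```

```text
time_s: 11.8
position: [0.6424, -0.1312, 0.2629]
tcp_rot: [[0.075, 0.997, 0.009], [0.997, -0.075, -0.005], [-0.004, 0.01, -1.0]]
force: [-0.3, -0.3, 0.3]
opening: 0.3
grasp_force: 0.0
move [-0.2136 -0.1737 -0.0425] [-0.03  0.08 61.21] |rows>= 7.1261866399614915
```

```bash
python3 - <<'E'
from h import *
c=load('w6')
im=c['color'].astype(int).sum(2)//3
for r in(-.03,0,.03):
    ps=[proj(c,rack(x,r,.092)) for x in(.03,.0525,.0605,.0685,.09)]
    print(r,np.round(ps[1]),np.round(ps[3]));v=int(ps[2][1]);print([(u,int(im[v,u])) for u in range(int(ps[0][0]),int(ps[4][0]),1)])
p=proj(c,rack(.0605,.045,.092));print(p,[(v,int(im[v,int(p[0])])) for v in range(int(p[1])-10,int(p[1])+10)])
E
python3 steer.py '-.05 -.04 -.042 0 0 8 .6;-.1 -.09 -.042 0 0 17 .6;-.16 -.13 -.042 0 0 25 .6;-.2136 -.1737 -.042 0 0 33 .6;-.2136 -.1737 -.042 0 0 42 .6;-.2136 -.1737 -.042 0 0 50 .6;-.2136 -.1737 -.042 0 0 58 .6;-.2136 -.1737 -.042 0 0 61.2 .6;-.2136 -.1737 -.042 0 0 61.2 .6'
python3 - <<'E'
from h import *
R=down(-65.6,30);Z=R[:,2];top=np.array([.485,-.3730,.110]);to(top-.06*Z,R)
E
```

```text
-0.03 [243. 203.] [258. 203.]
[(220, 250), (221, 250), (222, 250), (223, 251), (224, 251), (225, 251), (226, 251), (227, 251), (228, 251), (229, 251), (230, 251), (231, 251), (232, 251), (233, 251), (234, 251), (235, 251), (236, 251), (237, 251), (238, 251), (239, 251), (240, 252), (241, 251), (242, 250), (243, 251), (244, 251), (245, 248), (246, 250), (247, 251), (248, 252), (249, 251), (250, 250), (251, 250), (252, 252), (253, 252), (254, 250), (255, 250), (256, 253), (257, 239), (258, 209), (259, 212), (260, 220), (261, 213), (262, 215), (263, 215), (264, 217), (265, 218), (266, 215), (267, 218), (268, 214), (269, 214), (270, 214), (271, 213), (272, 216), (273, 216), (274, 217), (275, 217), (276, 213), (277, 139)]
0 [242. 174.] [258. 174.]
[(220, 209), (221, 206), (222, 206), (223, 207), (224, 205), (225, 205), (226, 206), (227, 205), (228, 209), (229, 206), (230, 206), (231, 207), (232, 207), (233, 208), (234, 206), (235, 208), (236, 205), (237, 206), (238, 205), (239, 203), (240, 207), (241, 243), (242, 253), (243, 251), (244, 249), (245, 248), (246, 250), (247, 251), (248, 251)
[... 946 characters left out ...]
65, 190), (266, 193), (267, 188), (268, 192), (269, 221), (270, 219), (271, 219), (272, 218), (273, 217), (274, 218), (275, 218), (276, 216), (277, 215), (278, 220), (279, 221)]
[250.3565 128.8418] [(118, 230), (119, 242), (120, 173), (121, 112), (122, 129), (123, 209), (124, 210), (125, 202), (126, 203), (127, 200), (128, 201), (129, 245), (130, 250), (131, 249), (132, 248), (133, 249), (134, 249), (135, 249), (136, 248), (137, 249)]
time_s: 12.8
position: [0.4488, -0.3296, 0.2967]
tcp_rot: [[0.91, 0.414, -0.006], [0.414, -0.91, 0.003], [-0.004, -0.005, -1.0]]
force: [0.8, 0.8, 0.4]
opening: 0.603
grasp_force: 0.0
move [-0.0145  0.0552  0.1345] [-0.32 30.21 -0.02] |rows>= 3.5170043573679277
```

```bash
python3 steer.py '0 .02 .02 0 8 0 .6;-.0145 .04 .04 0 16 0 .6;-.0145 .055 .06 0 24 0 .6;-.0145 .055 .09 0 30 0 .6;-.0145 .055 .12 -.3 30.2 0 .6;-.0145 .055 .134 -.3 30.2 0 .6;-.0145 .055 .134 -.3 30.2 0 .6;-.0145 .055 .134 -.3 30.2 0 .6'
python3 - <<'E'
from h import *
c=shot('wrist','w7')
R=down(-65.6,30);Z=R[:,2];top=np.array([.485,-.3730,.110]);to(top-.06*Z,R);to(top+.034*Z,R)
im=c['color'].astype(int).sum(2)//3
for v in (170,200,225): print(v,[(u,int(im[v,u])) for u in range(230,275)])
print([(v,int(im[v,252])) for v in range(124,160)])
E
```

```text
time_s: 13.6
position: [0.4602, -0.386, 0.1655]
tcp_rot: [[0.786, 0.415, 0.458], [0.361, -0.91, 0.204], [0.501, 0.005, -0.865]]
force: [0.1, 0.1, 0.6]
opening: 0.602
grasp_force: 0.0
move [-0.004  -0.0021  0.0027] [ 0.27 -0.09  0.31] |rows>= 0.10477113705436625
move [-0.0041 -0.0025  0.0967] [ 0.27 -0.09  0.31] |rows>= 1.9355716162667629
170 [(230, 181), (231, 178), (232, 178), (233, 175), (234, 178), (235, 174), (236, 183), (237, 198), (238, 174), (239, 132), (240, 175), (241, 254), (242, 243), (243, 240), (244, 238), (245, 241), (246, 243), (247, 245), (248, 244), (249, 245), (250, 244), (251, 244), (252, 243), (253, 243), (254, 241), (255, 241), (256, 242), (257, 241), (258, 241), (259, 242), (260, 241), (261, 242), (262, 246), (263, 247), (264, 106), (265, 137), (266, 166), (267, 168), (268, 154), (269, 140), (270, 169), (271, 168), (272, 173), (273, 177), (274, 77)]
200 [(230, 77), (231, 119), (232, 184), (233, 178), (234, 176), (235, 176), (236, 164), (237, 203), (238, 181), (239, 147), (240, 132), (241, 230), (242, 218), (243, 216), (244, 214), (245, 208), (246, 216), (247, 21
[... 594 characters left out ...]
(252, 216), (253, 214), (254, 214), (255, 210), (256, 215), (257, 216), (258, 216), (259, 217), (260, 214), (261, 217), (262, 215), (263, 164), (264, 117), (265, 129), (266, 134), (267, 114), (268, 116), (269, 134), (270, 134), (271, 138), (272, 125), (273, 85), (274, 89)]
[(124, 62), (125, 64), (126, 66), (127, 68), (128, 58), (129, 58), (130, 227), (131, 224), (132, 215), (133, 214), (134, 217), (135, 217), (136, 218), (137, 215), (138, 217), (139, 226), (140, 203), (141, 169), (142, 172), (143, 170), (144, 170), (145, 169), (146, 170), (147, 171), (148, 167), (149, 174), (150, 165), (151, 162), (152, 158), (153, 253), (154, 248), (155, 245), (156, 245), (157, 245), (158, 244), (159, 245)]
```

```bash
python3 -c "
from h import *
c=load('w7')
for z in(.06,.0625): print(tl(c,240.5,190,z),tl(c,263.5,190,z),tl(c,252,152.5,z))
c=load('w3');print(tl(c,250,148.5,.06))"
python3 steer.py '-.0033 -.0013 .03 .2 0 .3 .6;-.0033 -.0013 .06 .2 0 .3 .6;-.0033 -.0013 .08 .2 0 .3 .6;-.0033 -.0013 .096 .2 0 .3 .6;-.0033 -.0013 .096 .2 0 .3 .6;-.0033 -.0013 .096 .2 0 .3 .6;-.0033 -.0013 .096 .2 0 .3 0;-.0033 -.0013 .096 .2 0 .3 0;-.0033 -.0013 .096 .2 0 .3 0;-.0033 -.0013 .096 .2 0 .3 0;-.0033 -.0013 .096 .2 0 .3 0;-.0033 -.0013 .096 .2 0 .3 0;-.0033 -.0013 .096 .2 0 .3 0;-.0033 -.0013 .096 .2 0 .3 0'; python3 steer.py '0 0 0 0 0 0 0;0 0 -.005 0 0 0 0;0 0 -.015 0 0 0 0;0 0 -.03 0 0 0 0;0 0 -.05 0 0 0 0;0 0 -.07 0 0 0 0;0 0 -.09 0 0 0 0;0 0 -.11 0 0 0 0;0 0 -.11 0 0 0 0;.03 0 -.16 0 0 0 0;.03 0 -.16 0 0 0 0'
python3 - <<'E'
from h import *
to([.46,-.33,.26],down(-40,0))
E
```

```text
[ 0.0161 -0.009   0.06  ] [0.0161 0.0067 0.06  ] [ 0.0418 -0.0011  0.06  ]
[ 0.0154 -0.0091  0.0625] [0.0154 0.0068 0.0625] [ 0.0414 -0.0011  0.0625]
[ 0.0444 -0.0024  0.06  ]
time_s: 15.05
position: [0.5001, -0.3666, 0.0804]
tcp_rot: [[0.789, 0.411, 0.456], [0.355, -0.912, 0.207], [0.501, -0.001, -0.865]]
force: [-1.3, 0.8, 1.8]
opening: 0.18
grasp_force: 30.0
time_s: 16.15
position: [0.452, -0.3911, 0.2375]
tcp_rot: [[0.788, 0.41, 0.46], [0.357, -0.912, 0.201], [0.502, 0.006, -0.865]]
force: [0.1, -1.0, -2.5]
opening: 0.176
grasp_force: 30.0
move [ 0.0395 -0.0523 -0.0035] [  7.09 -29.54 -25.09] |rows>= 4.587341247693004
```

```bash
python3 steer.py '.01 -.02 -.003 0 -4 -4 0;.02 -.04 -.003 2 -12 -10 0;.039 -.052 -.003 4 -20 -15 0;.039 -.052 -.003 6 -26 -20 0;.039 -.052 -.003 7.1 -29.5 -25 0;.039 -.052 -.003 7.1 -29.5 -25 0;.039 -.052 -.003 7.1 -29.5 -25 0'
python3 - <<'E'
from h import *
to(rack(.018,0,.20),down(-4.4))
E
```

```text
time_s: 16.85
position: [0.4588, -0.3273, 0.2551]
tcp_rot: [[0.644, 0.765, -0.003], [0.765, -0.644, 0.01], [0.005, -0.009, -1.0]]
force: [-0.4, 0.0, -2.4]
opening: 0.181
grasp_force: 30.0
move [ 0.2427 -0.0229  0.0566] [ -0.4   -0.44 -35.66] |rows>= 5.0042272439755235
```

```bash
python3 steer.py '.04 0 0 0 0 -6 0;.08 -.005 0 0 0 -12 0;.12 -.01 0 0 0 -18 0;.16 -.015 0 0 0 -25 0;.2 -.02 .02 0 0 -31 0;.2427 -.023 .04 0 0 -35.6 0;.2427 -.023 .056 -.4 -.4 -35.6 0;.2427 -.023 .056 -.4 -.4 -35.6 0;.2427 -.023 .056 -.4 -.4 -35.6 0;.2427 -.023 .056 -.4 -.4 -35.6 0;.2427 -.023 .056 -.4 -.4 -35.6 0'
python3 - <<'E'
from h import *
c=shot('wrist','w8');to(rack(.018,0,.20),down(-4.4))
im=c['color'].astype(int).sum(2)//3
print([(v,int(im[v,254])) for v in range(135,195)])
for v in(190,210):print([(u,int(im[v,u])) for u in list(range(228,242))+list(range(266,282))])
c=load('w4');im=c['color'].astype(int).sum(2)//3;print([(v,int(im[v,254])) for v in range(140,190)])
E
```

```text
time_s: 17.95
position: [0.5974, -0.129, 0.2021]
tcp_rot: [[0.08, 0.997, 0.002], [0.997, -0.08, -0.003], [-0.002, 0.003, -1.0]]
force: [0.7, 0.2, -3.0]
opening: 0.178
grasp_force: 30.0
move [ 0.0024 -0.0003  0.0021] [ 0.14  0.14 -0.15] |rows>= 0.06414308735267885
[(135, 217), (136, 213), (137, 210), (138, 205), (139, 203), (140, 195), (141, 198), (142, 201), (143, 198), (144, 202), (145, 200), (146, 198), (147, 212), (148, 225), (149, 220), (150, 221), (151, 214), (152, 204), (153, 198), (154, 198), (155, 202), (156, 200), (157, 202), (158, 203), (159, 202), (160, 202), (161, 200), (162, 200), (163, 203), (164, 208), (165, 207), (166, 203), (167, 199), (168, 193), (169, 197), (170, 196), (171, 201), (172, 203), (173, 198), (174, 193), (175, 191), (176, 204), (177, 197), (178, 198), (179, 199), (180, 233), (181, 230), (182, 230), (183, 230), (184, 230), (185, 229), (186, 229), (187, 230), (188, 231), (189, 231), (190, 229), (191, 231), (192, 229), (193, 230), (194, 233)]
[(228, 223), (229, 222), (230, 223), (231, 222), (232, 223), (233, 222), (234, 228), (235, 229), (236, 228), (237, 
[... 507 characters left out ...]
9), (274, 226), (275, 180), (276, 183), (277, 184), (278, 182), (279, 186), (280, 185), (281, 191)]
[(140, 206), (141, 204), (142, 209), (143, 207), (144, 206), (145, 204), (146, 225), (147, 225), (148, 228), (149, 207), (150, 203), (151, 197), (152, 207), (153, 203), (154, 198), (155, 204), (156, 208), (157, 201), (158, 201), (159, 206), (160, 205), (161, 198), (162, 198), (163, 203), (164, 196), (165, 203), (166, 205), (167, 200), (168, 206), (169, 202), (170, 204), (171, 202), (172, 203), (173, 205), (174, 199), (175, 198), (176, 204), (177, 203), (178, 207), (179, 232), (180, 231), (181, 232), (182, 230), (183, 230), (184, 230), (185, 229), (186, 232), (187, 230), (188, 229), (189, 231)]
```

```bash
python3 steer.py '.0016 0 .02 .1 .1 -.1 0;.0016 0 .05 .1 .1 -.1 0;.0016 0 .08 .1 .1 -.1 0;.0016 0 .11 .1 .1 -.1 0;.0016 0 .13 .1 .1 -.1 0;.0016 0 .14 .1 .1 -.1 0;.0016 0 .146 .1 .1 -.1 0;.0016 0 .146 .1 .1 -.1 0;.0016 0 .146 .1 .1 -.1 0'
python3 - <<'E'
from h import *
to(rack(.018,-.0008,.048),down(-4.4))
E
```

```text
time_s: 18.9
position: [0.5982, -0.1266, 0.0561]
tcp_rot: [[0.076, 0.997, 0.001], [0.997, -0.076, -0.001], [-0.001, 0.001, -1.0]]
force: [-0.1, 0.2, -3.1]
opening: 0.187
grasp_force: 30.0
move [-0.0006 -0.001   0.0081] [0.06 0.05 0.06] |rows>= 0.16411721524863998
```

```bash
python3 steer.py '-.0006 -.001 .003 0 0 0 0;-.0006 -.001 .004 0 0 0 0;-.0006 -.001 .005 0 0 0 0;-.0006 -.001 .006 0 0 0 0;-.0006 -.001 .007 0 0 0 0;-.0006 -.001 .007 0 0 0 0'; python3 steer.py '0 0 .001 0 0 0 0;0 0 .001 0 0 0 0'
```

```text
time_s: 19.5
position: [0.5964, -0.1267, 0.0489]
tcp_rot: [[0.075, 0.997, -0.001], [0.997, -0.075, -0.0], [-0.0, -0.001, -1.0]]
force: [-2.0, 0.5, 4.4]
opening: 0.183
grasp_force: 30.0
time_s: 19.7
position: [0.5964, -0.1267, 0.0489]
tcp_rot: [[0.075, 0.997, -0.001], [0.997, -0.075, -0.001], [-0.001, -0.001, -1.0]]
force: [-3.2, 1.2, 10.6]
opening: 0.176
grasp_force: 30.0
```

```bash
python3 steer.py '0 0 0 0 0 0 .3;0 0 -.001 0 0 0 .3;0 0 -.001 0 0 0 .3;0 0 -.001 0 0 0 .3;0 0 -.001 0 0 0 .3;0 0 -.03 0 0 0 .3;0 0 -.07 0 0 0 .3;0 0 -.12 0 0 0 .3;0 0 -.17 0 0 0 .3;0 0 -.17 0 0 0 .3'
python3 - <<'E'
from h import *
shot('wrist','w9');to(rack(-.087,-.0,.16),down(-94.4))
E
```

```text
time_s: 20.7
position: [0.6013, -0.1284, 0.2248]
tcp_rot: [[0.075, 0.997, 0.014], [0.997, -0.075, -0.006], [-0.005, 0.014, -1.0]]
force: [0.1, -0.2, 0.2]
opening: 0.3
grasp_force: 0.0
move [ 0.0015 -0.1074  0.0604] [ 0.5  -0.21 90.08] |rows>= 10.486620254390381
```

```bash
python3 steer.py '0 -.03 0 0 0 8 0;0 -.06 0 0 0 16 0;0 -.09 0 0 0 24 0;0 -.107 0 0 0 33 0;0 -.107 0 0 0 42 0;0 -.107 0 0 0 50 0;0 -.107 0 0 0 58 0;.0015 -.107 .02 0 0 66 0;.0015 -.107 .04 0 0 74 0;.0015 -.107 .06 0 0 82 0;.0015 -.107 .06 .5 -.2 90 0;.0015 -.107 .06 .5 -.2 90 0;.0015 -.107 .06 .5 -.2 90 0;.0015 -.107 .06 .5 -.2 90 0'
python3 - <<'E'
from h import *
shot('wrist','w10');to(rack(-.087,-.0,.046),down(-94.4))
cv2.imwrite('pics/w10c.png',cv2.resize(cv2.imread('pics/w10.png'),(800,600)))
E
```

```text
time_s: 22.15
position: [0.4897, -0.117, 0.1569]
tcp_rot: [[0.997, -0.074, -0.009], [-0.073, -0.997, 0.004], [-0.009, -0.003, -1.0]]
force: [0.5, -0.1, 0.7]
opening: 0.005
grasp_force: 0.0
move [0.0039 0.0013 0.1111] [-0.18  0.51  0.16] |rows>= 2.223276061339533
```

View pics/w10c.png

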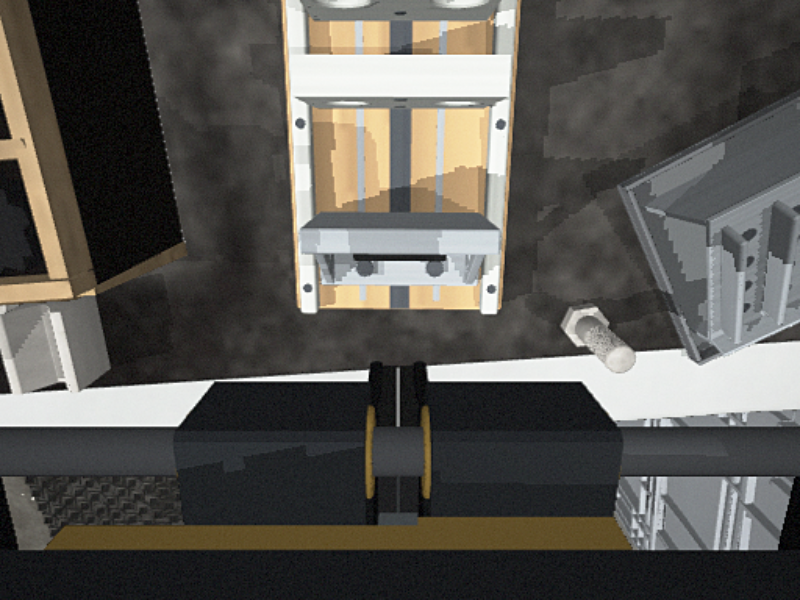

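```bash
python3 steer.py '.004 .0013 .03 0 .5 0 0;.004 .0013 .07 0 .5 0 0;.004 .0013 .1 0 .5 0 0;.004 .0013 .11 0 .5 0 0;.004 .0013 .11 0 .5 0 0;.004 .0013 .11 0 .5 0 0'
python3 - <<'E'
from h import *
to(rack(-.075,-.0,.046),down(-94.4));to(rack(.03,-.0,.046),down(-94.4));to(rack(.0445,-.0,.046),down(-94.4))
E
```

```text
time_s: 22.8
position: [0.4936, -0.1186, 0.048]
tcp_rot: [[0.997, -0.075, 0.002], [-0.075, -0.997, 0.002], [0.001, -0.002, -1.0]]
force: [0.2, -0.0, 0.1]
opening: 0.004
grasp_force: 0.0
move [ 0.0109 -0.0003  0.002 ] [-0.14 -0.08  0.09] |rows>= 0.22270324906187874
move [ 0.1159 -0.0001  0.0022] [-0.14 -0.08  0.09] |rows>= 2.3193680169259654
move [ 0.1304 -0.0001  0.0022] [-0.14 -0.08  0.09] |rows>= 2.609329001623928
```

```bash
python3 steer.py '.005 0 .002 0 0 0 0;.01 0 .002 0 0 0 0;.014 0 .002 0 0 0 0;.018 0 .002 0 0 0 0;.022 0 .002 0 0 0 0;.026 0 .002 0 0 0 0;.03 0 .002 0 0 0 0;.034 0 .002 0 0 0 0;.038 0 .002 0 0 0 0;.042 0 .002 0 0 0 0;.046 0 .002 0 0 0 0;.05 0 .002 0 0 0 0;.054 0 .002 0 0 0 0;.058 0 .002 0 0 0 0;.062 0 .002 0 0 0 0;.066 0 .002 0 0 0 0;.07 0 .002 0 0 0 0;.074 0 .002 0 0 0 0;.078 0 .002 0 0 0 0;.08 0 .002 0 0 0 0'; python3 steer.py '.003 0 0 0 0 0 0;.006 0 0 0 0 0 0;.009 0 0 0 0 0 0;.012 0 0 0 0 0 0;.015 0 0 0 0 0 0;.018 0 0 0 0 0 0;.021 0 0 0 0 0 0;.024 0 0 0 0 0 0;.027 0 0 0 0 0 0;.03 0 0 0 0 0 0;.032 0 0 0 0 0 0;.034 0 0 0 0 0 0;.036 0 0 0 0 0 0;.038 0 0 0 0 0 0;.04 0 0 0 0 0 0'
python3 - <<'E'
from h import *
to(rack(.0445,-.0,.046),down(-94.4));shot('wrist','w11')
E
```

```text
time_s: 24.8
position: [0.5722, -0.1241, 0.045]
tcp_rot: [[0.997, -0.075, -0.002], [-0.075, -0.997, 0.004], [-0.002, -0.003, -1.0]]
force: [-6.2, 1.8, 3.9]
opening: 0.003
grasp_force: 2.9
time_s: 26.3
position: [0.6107, -0.1271, 0.045]
tcp_rot: [[0.997, -0.075, -0.004], [-0.075, -0.997, 0.004], [-0.005, -0.003, -1.0]]
force: [-7.9, 1.6, 5.0]
opening: 0.003
grasp_force: 4.0
move [ 0.013   0.0002 -0.0011] [-0.2   0.26  0.09] |rows>= 0.26129921430959036
```

Continue in fine steps until the force jumps.

```bash
python3 steer.py '.002 0 0 0 0 0 0;.004 0 0 0 0 0 0;.006 0 0 0 0 0 0;.008 0 0 0 0 0 0;.009 0 0 0 0 0 0;.010 0 0 0 0 0 0;.010 0 0 0 0 0 0'; python3 steer.py '.001 0 0 0 0 0 0;.002 0 0 0 0 0 0;.002 0 0 0 0 0 0'; python3 steer.py '.001 0 0 0 0 0 0;.002 0 0 0 0 0 0;.002 0 0 0 0 0 0'
```

```text
time_s: 27.05
position: [0.6199, -0.1278, 0.045]
tcp_rot: [[0.997, -0.075, -0.006], [-0.075, -0.997, 0.004], [-0.006, -0.004, -1.0]]
force: [-9.4, 1.6, 6.1]
opening: 0.003
grasp_force: 4.7
time_s: 27.35
position: [0.6219, -0.128, 0.045]
tcp_rot: [[0.997, -0.075, -0.006], [-0.075, -0.997, 0.004], [-0.006, -0.004, -1.0]]
force: [-9.6, 1.3, 7.0]
opening: 0.001
grasp_force: 4.7
time_s: 27.65
position: [0.6226, -0.1281, 0.0449]
tcp_rot: [[0.997, -0.075, -0.009], [-0.075, -0.997, 0.004], [-0.009, -0.004, -1.0]]
force: [-12.2, 1.0, 7.6]
opening: 0.005
grasp_force: 5.9
```

```bash
python3 steer.py '.001 0 0 0 0 0 0;.002 0 0 0 0 0 0;.002 0 0 0 0 0 0'; python3 steer.py '.001 0 0 0 0 0 0;.002 0 0 0 0 0 0;.002 0 0 0 0 0 0'; python3 steer.py '.001 0 0 0 0 0 0;.002 0 0 0 0 0 0;.002 0 0 0 0 0 0'
```

```text
time_s: 27.95
position: [0.6225, -0.128, 0.045]
tcp_rot: [[0.997, -0.074, -0.013], [-0.074, -0.997, 0.005], [-0.013, -0.004, -1.0]]
force: [-15.8, 1.1, 11.7]
opening: 0.009
grasp_force: 7.8
time_s: 28.25
position: [0.6225, -0.128, 0.045]
tcp_rot: [[0.997, -0.074, -0.018], [-0.074, -0.997, 0.006], [-0.018, -0.004, -1.0]]
force: [-19.5, -0.5, 14.6]
opening: 0.002
grasp_force: 9.7
time_s: 28.55
position: [0.6224, -0.128, 0.0449]
tcp_rot: [[0.997, -0.074, -0.022], [-0.073, -0.997, 0.006], [-0.022, -0.005, -1.0]]
force: [-23.3, -1.0, 17.2]
opening: 0.006
grasp_force: 11.6
```

```bash
python3 steer.py '-.005 0 0 0 0 0 0;-.015 0 0 0 0 0 0;-.03 0 0 0 0 0 0;-.04 0 0 0 0 0 0;-.05 0 -.04 0 0 0 0;-.06 0 -.08 0 0 0 0;-.07 0 -.12 0 0 0 0;-.08 0 -.15 0 0 0 0;-.08 0 -.15 0 0 0 0;-.08 0 -.15 0 0 0 0;-.08 0 -.15 0 0 0 0'
python3 - <<'E'
from h import *
c=shot('wrist','w12');im=c['color'].astype(int).sum(2)//3
# top faces along rack middle line & +-30: print intensity vs rack x at assumed heights
for y in(-.03,.03):
    for nm,z,a,b in(('stop',.079,.05,.078),('short',.082,.064,.09),('mid',.092,.08,.106),('tall',.102,.096,.12),('wall',.1,.112,.134)):
        print(y,nm,[(int(x*1000),int(im[int(round(p[1])),int(round(p[0]))])) for x in np.arange(a,b,.001) for p in[proj(c,rack(x,y,z))]])
cv2.imwrite('pics/w12c.png',cv2.resize(cv2.imread('pics/w12.png')[40:280,130:390],None,fx=2.3,fy=2.3))
cv2.imwrite('pics/s12.png',bot.capture('side')['color'][:,:,::-1])
E
```

```text
time_s: 29.65
position: [0.5527, -0.1233, 0.194]
tcp_rot: [[0.997, -0.076, -0.001], [-0.076, -0.997, 0.003], [-0.001, -0.003, -1.0]]
force: [-0.5, 0.8, -0.5]
opening: 0.005
grasp_force: 0.0
-0.03 stop [(50, 181), (51, 185), (52, 182), (53, 183), (54, 178), (55, 180), (56, 142), (57, 72), (58, 70), (59, 194), (60, 208), (61, 205), (62, 197), (63, 201), (64, 199), (65, 194), (66, 200), (67, 200), (68, 201), (69, 201), (70, 132), (71, 248), (72, 236), (73, 238), (74, 239), (75, 235), (76, 237), (77, 239)]
-0.03 short [(64, 199), (65, 198), (66, 201), (67, 201), (68, 196), (69, 150), (70, 128), (71, 239), (72, 238), (73, 237), (74, 237), (75, 235), (76, 238), (77, 239), (78, 240), (79, 235), (80, 234), (81, 234), (82, 236), (83, 238), (84, 236), (85, 233), (86, 219), (87, 94), (88, 248), (89, 241)]
-0.03 mid [(80, 237), (81, 235), (82, 239), (83, 236), (84, 241), (85, 207), (86, 191), (87, 247), (88, 238), (89, 240), (90, 236), (91, 236), (92, 239), (93, 240), (94, 238), (95, 235), (96, 236), (97, 240), (98, 239), (99, 238), (100, 233), (101, 241), (102, 248), (103, 102), (104, 193), (10
[... 1329 characters left out ...]
 (93, 238), (94, 234), (95, 232), (96, 230), (97, 236), (98, 236), (99, 236), (100, 233), (101, 236), (102, 174), (103, 99), (104, 148), (105, 248)]
0.03 tall [(96, 237), (97, 236), (98, 233), (99, 234), (100, 241), (101, 96), (102, 144), (103, 246), (104, 235), (105, 231), (106, 231), (107, 230), (108, 233), (109, 231), (110, 232), (111, 231), (112, 229), (113, 24), (114, 26), (115, 25), (116, 22), (117, 21), (118, 8), (119, 17)]
0.03 wall [(112, 231), (113, 231), (114, 16), (115, 17), (116, 18), (117, 15), (118, 16), (119, 12), (120, 25), (121, 19), (122, 22), (123, 22), (124, 15), (125, 18), (126, 25), (127, 15), (128, 24), (129, 19), (130, 14), (131, 13), (132, 20), (133, 65), (134, 69)]
```

```bash
python3 -c "
from rig import bot
print(bot.hand_in())"
```

```text
the job is handed in; nothing more can be done
None
```

I put both plates back in order (tall, middle, short), pushed the end stop up until it would go no further, and handed the job in at about 30 s; the last measurements put the stop face about 48 mm from the wall (no measurable play), but no verdict came back.

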